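# Hang the drain basket and click the carriage in over the drip tray

### The job

Hang the small steel basket of rinsed stir bars by its bail on the hook of the blue rail carriage and let go of it. Then take the carriage by its black fin and slide it to the left along the rail, towards the drip tray, until you feel its ball click into the notch, and finish while still holding the fin there, with the carriage resting in the notch and the basket hanging free and steady. Keep the basket upright on the way and leave the vial, the timer and the orange-capped bottle alone.

Things in the scene. Friction and masses are not known exactly. Their poses are not given: they have to be found in the camera images.
- basket: loose round perforated steel basket, 46 mm across, 36 mm tall, about 0.13 kg. Origin: centre of its underside; z up. Its bail, a 6 mm bar in the basket's y-z plane, rises from the rim at y = +-23 mm to shoulders 72 mm and a peak (bar centre) 86 mm above the underside; below the peak it is open along the basket's x, 46 mm high. A red finger tab stands on the peak
- tab (a point): grip point in the basket's red finger tab, 110 mm above the basket's underside; the tab is 18 mm (x) by 10 mm (y) and reaches from 87 to 127 mm above the underside; pinch it across the 10 mm, fingers closing along its y. Axes as the basket's
- bail (a point): underside of the bail's peak, 83 mm above the basket's underside, 27 mm straight below tab; this point rests on the hook. Axes as the basket's
- hook_seat (a point): lowest point of the hook's upper side, 120 mm above the worktop, where the bail shall rest. The 8 mm steel rod juts from the carriage to -x (the robot), dips at the seat (underside 112 mm up) and ends in an upturned tip 21 mm past the seat, 132 mm up. Bring the basket in from -x, its y along the rail, bail above the tip, rim below the rod; then lower. Axes: the rail's (y along it, z up)
- fin (a point): point in the black upright grip fin on top of the carriage, where to grip it, 165 mm above the worktop; the fin is 12 mm thick (y, along the rail) and 24 mm wide (x) and reaches from 139 to 186 mm; pinch it across its thickness, fingers closing along the rail. 55 mm to +x of the hook seat. Axes: the rail's
- carriage (a joint): travel along the rail's +y (to the robot's left), m, of the blue carriage (44 mm in x, 50 mm in y, top 139 mm up, bearing hook and fin): 0 at the right end stop, 0.18 at the left. Friction about 1.5 N, no spring. It starts between 0 and 0.04; the single notch lies between 0.09 and 0.14, its place is not told otherwise and must be felt
- plunger (a joint): how far the spring ball under the carriage has sunk, m: 0 on the plain strip, 0.0028 to 0.0038 in the notch. From about 6 mm before the notch's middle it pulls the carriage in, harder nearer the middle (some 7 N); beyond the middle it pulls back, about 11 N along the rail to get out. A carriage let loose within 4 mm of the middle centres itself
- tray_mid (a point): centre of the underside of the fixed white drip tray (56 by 100 mm, 12 mm high) on the worktop under the hook's path; the notch brings the hook over the tray, within 12 mm of its middle along the rail
- rail: fixed aluminium rail along its y, 340 mm long over its stops, on two grey posts; the beam's top is 125 mm, its end stops 129 mm above the worktop. Origin: on the worktop under the middle of the rail; yaw up to 0.15 rad either way
- vial: bystander: small amber vial with a black cap, 25 mm wide, 50 mm tall; origin at the centre of its underside
- bench_timer: bystander: white bench timer with three keys, 58 by 62 mm, 21 mm high; origin at the centre of its underside
- small_bottle: bystander: small bottle with an orange cap, 45 mm wide, 93 mm tall; origin at the centre of its underside

How it is judged:
By the outcome, as a careful person would: the job done as asked, in the order asked, and still so for the second after the job is handed in, while the arm keeps its last pose, push and grip.
It also fails if it takes over 72 s, if anything falls off the work surface, if the arm or the gripper's body presses on something with over 40 N, if the wrist force passes 120 N, or if a joint passes its speed limit or range.

### The arm

A 6-joint arm with a two-finger parallel gripper is mounted at the origin on a cart in front of the work surface, level with it; the furniture and walls round the work are solid. World frame = base frame: x ahead of the robot, y to its left, z up, the work surface at z = 0. Lengths are in mm, angles in rad, forces in N, time in s.
With the tool pointing down it reaches from about 325 to 875 mm from the base axis. Payload 4.4 kg.
Tool frame: the origin (TCP) lies at the very end of the fingers, on their centre line; the grasp point (between the pads) lies 19 mm behind it; y points along the fingers, x is the direction in which the jaws open and shut, and the axes are right-handed (so a half turn about y gives the same grasp; the last joint's range is limited). The gripper opens to 85 mm and grips with 20 to 120 N. Pads are 22 mm wide; open, the fingers measure 114 mm over their backs; the gripper's body (76 mm by 85 mm) begins 54 mm behind the grasp point. The pads swing forward as they close: fully open they stand 13 mm farther back than shut.
Start: joints at [-1.389, 0.207, 1.542, -0, 1.393, -0.15], TCP at [187.291, -543.644, 203.782] pointing down, gripper open.
Joint ranges: [-2.73, 2.73], [-0.86, 2.22], [0.23, 2.46], [-1.11, 4.25], [0.08, 2.63], [-2.82, 2.82]. Speed limits (rad/s): [2.79, 2.79, 3.14, 3.14, 3.14, 3.14].

### API

Orientations are given as a unit quaternion [x, y, z, w].
In Python, from bench import robot, cams, current_time_s, current_joint_pos, current_joint_velocities, current_joint_torque, current_tool_pos, current_ee_rot, current_ft_force, current_moment, current_width gives the robot as it stands. Calls block until the motion is done:
- robot.move_pose(position, orientation): joint-space move of the TCP to a pose.
- robot.move_linear(position, rot=None, velocity=150): straight line of the TCP; rot=None keeps the orientation; velocity is the mean speed in mm/s.
- robot.move_j(angles): joint-space move.
- robot.command_gripper(opening, grasp_force=None): opening from 0.0 (shut) to 1.0 (fully open); grasp_force is the grip in N (None keeps the last); returns when the fingers have stopped.
- robot.wait(seconds).
- robot.ik(position, orientation): joint angles nearest the present ones, or None.
- cams.camera(name): name is "side" or "top" or "wrist"; returns a dict with "img" (384x512x3 uint8, red, green, blue), "fx", "fy", "cx", "cy" (pixels), "R" (3x3) and "t" (3): a world point X has camera coordinates R X + t. Camera axes: x right, y down, z forward; pixel columns grow to the right and rows downward; lengths in mm; the calibration is good to about 2 mm. A picture is of the moment at which its call begins. There is no depth.
A pose or a line that the arm cannot do raises robot.PlanningError and nothing moves.
- robot.sign_off(): hands the job in, once; it reports no verdict.
Readings, each from a call of its own:
- current_time_s(): time.
- current_joint_pos(): joint angles.
- current_joint_velocities(): joint speeds.
- current_joint_torque(): joint torques, N m.
- current_tool_pos(): TCP position.
- current_ee_rot(): TCP orientation.
- current_ft_force(): force on the tool from outside, world axes, zero at the start.
- current_moment(): the same for the moment, N m.
- current_width(): opening from 0.0 (shut) to 1.0 (fully open).
Only numpy, scipy, OpenCV 4.12 (cv2) and the standard library are available. Lean on these libraries where they do the work, as an engineer would, in place of code of your own. Each camera call takes 0.05 s, during which the arm holds its last target.

## Working session

There is one attempt and no reset: what is moved stays moved. The work goes in short steps, each a Python script; the robot and the scene stay as the last script left them, time stands still between calls to the robot, and variables do not carry over. Pictures are saved under pics/ and viewed, and the job is handed in when it is done.

```bash
ls; mkdir -p pics
python3 - <<'E'
from bench import *
import cv2
for n in ["side","top","wrist"]:
    c=cams.camera(n); cv2.imwrite(f"pics/{n}0.png",cv2.cvtColor(c["img"],cv2.COLOR_RGB2BGR))
    print(n,c["fx"],c["fy"],c["cx"],c["cy"],c["R"],c["t"])
print(current_time_s(),current_ee_rot(),current_tool_pos(),current_width(),current_ft_force())
E
```

```text
pics
side 399.4890603664389 399.4890603664389 254.86862697330164 191.53831075155264 [[ 0.9989394  -0.04365231 -0.0146479 ]
 [-0.02954823 -0.36377009 -0.93101999]
 [ 0.0353127   0.93046537 -0.36467412]] [-400.67785017  255.03271376  619.08203953]
top 491.08425958980865 491.08425958980865 254.86767950039305 189.24571874000824 [[-0.01640431 -0.99975086  0.01513658]
 [-0.98386784  0.0134428  -0.17839103]
 [ 0.17814311 -0.01781878 -0.98384324]] [ 285.20248309  451.77774919 1107.64069902]
wrist 301.8811049340869 301.8811049340869 252.19791881815024 196.4935850828719 [[ 0.32606799 -0.94534302 -0.00249882]
 [-0.89656022 -0.31007782  0.3162776 ]
 [-0.29976565 -0.10088766 -0.94866339]] [-573.70360647  -41.29099143  381.64405083]
0.15 [-0.57525106  0.41102887 -0.4101126   0.57615027] [ 187.15165387 -543.01102873  202.85734122] 0.9975743594983816 [-0.02739286  0.38649291 -0.09287154]
```

View pics/side0.png

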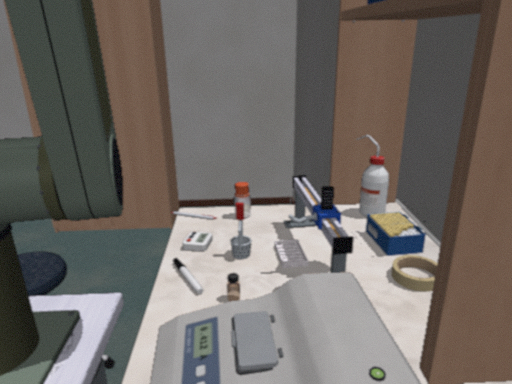

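View pics/top0.png

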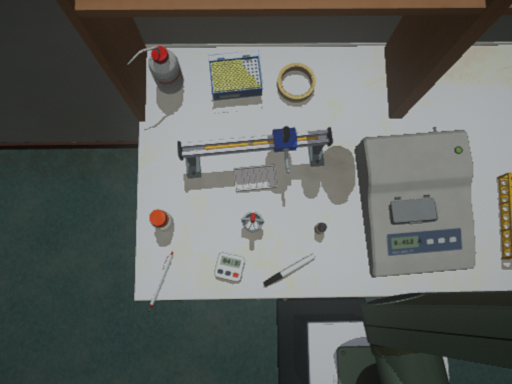

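View pics/wrist0.png

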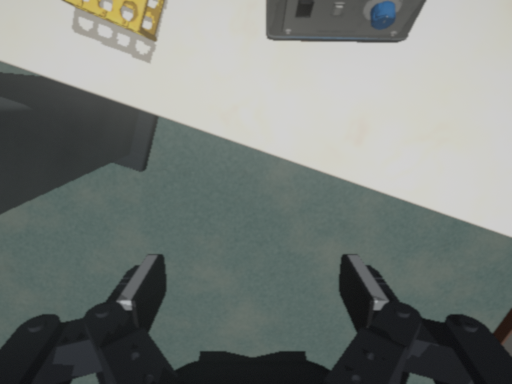

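The top view shows the basket at about (252,221), the carriage at (286,140), the hook to (289,170), the vial at (320,228), the timer at (229,267), the bottle at (161,219) and the rail from (181,150) to (330,135). I'll zoom in.

Run:
```python
import cv2
t=cv2.imread("pics/top0.png")
cv2.imwrite("pics/z1.png",cv2.resize(t[115:245,170:340],None,fx=4.6,fy=4.6,interpolation=cv2.INTER_CUBIC))
s=cv2.imread("pics/side0.png")
cv2.imwrite("pics/z2.png",cv2.resize(s[165:305,170:360],None,fx=4.2,fy=4.2,interpolation=cv2.INTER_CUBIC))
```

```text
(no output)
```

View pics/z1.png

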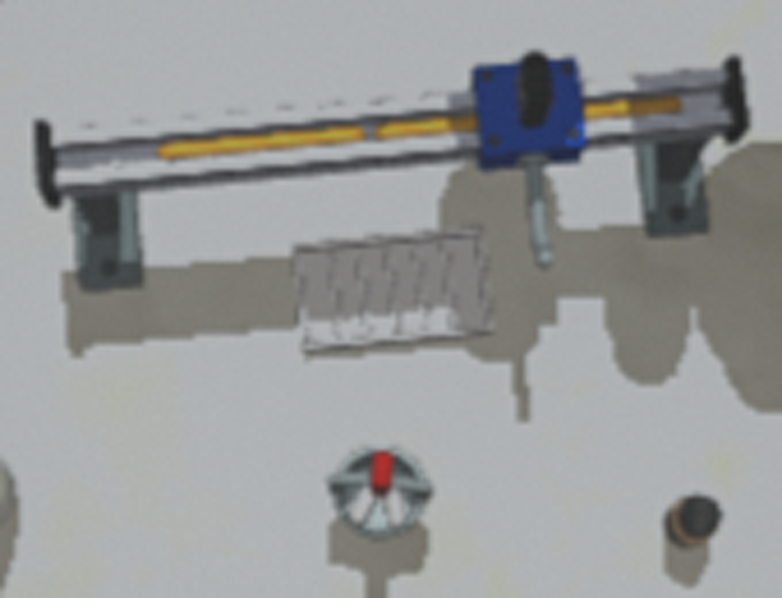

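View pics/z2.png

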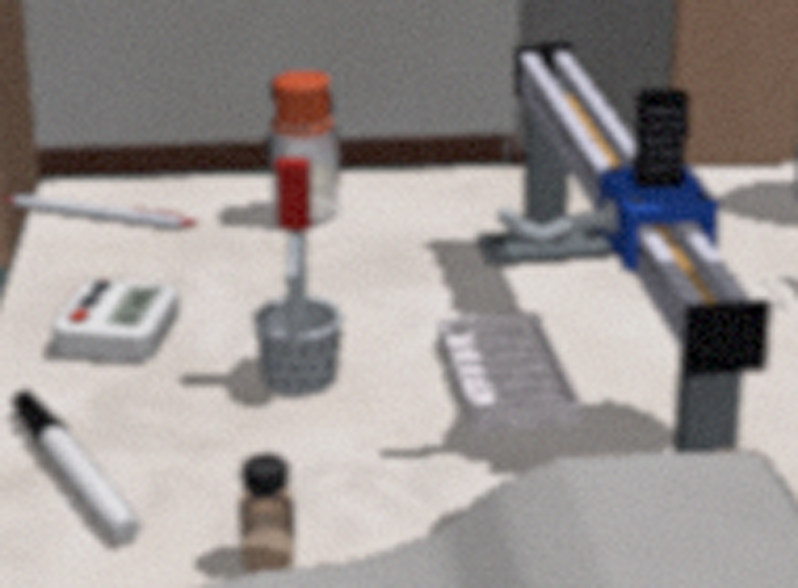

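```bash
cat > h.py <<'E'
import numpy as np, cv2
from scipy.optimize import least_squares
def ray(c,uv):
    d=np.array([(uv[0]-c["cx"])/c["fx"],(uv[1]-c["cy"])/c["fy"],1.]); R=np.array(c["R"]);t=np.array(c["t"])
    return -R.T@t, R.T@d
def atz(c,uv,z):
    o,d=ray(c,uv); return o+d*(z-o[2])/d[2]
def proj(c,X):
    p=np.array(c["R"])@np.asarray(X,float)+np.array(c["t"]); return np.array([c["fx"]*p[0]/p[2]+c["cx"],c["fy"]*p[1]/p[2]+c["cy"]])
def tri(cs,uvs):
    A=[];b=[]
    for c,uv in zip(cs,uvs):
        o,d=ray(c,uv); d/=np.linalg.norm(d); P=np.eye(3)-np.outer(d,d); A.append(P); b.append(P@o)
    return np.linalg.lstsq(np.vstack(A),np.hstack(b),rcond=None)[0]
def save(n,img,roi=None,f=1):
    im=cv2.cvtColor(img,cv2.COLOR_RGB2BGR)
    if roi: im=im[roi[1]:roi[3],roi[0]:roi[2]]
    if f!=1: im=cv2.resize(im,None,fx=f,fy=f,interpolation=cv2.INTER_CUBIC)
    cv2.imwrite("pics/"+n,im)
E
python3 - <<'E'
from bench import *
from h import *
np.set_printoptions(precision=1,suppress=True)
T=cams.camera("top");S=cams.camera("side")
zt=lambda x,y:np.array([170+x/4.6-.4,115+y/4.6-.4]); zs=lambda x,y:np.array([170+x/4.2-.4,165+y/4.2-.4])
def red(c,roi):
    h=cv2.cvtColor(c["img"],cv2.COLOR_RGB2HSV); m=((h[...,0]<6)|(h[...,0]>172))&(h[...,1]>150)&(h[...,2]>70)
    k=np.zeros_like(m);k[roi[1]:roi[3],roi[0]:roi[2]]=1; m&=k
    y,x=np.nonzero(m); return np.array([x.mean(),y.mean()]),len(x)
rt,n1=red(T,(235,205,270,235)); rs,n2=red(S,(230,200,250,221)); print(rt,n1,rs,n2)
print("tab",tri([T,S],[rt,rs]), atz(T,rt,107),atz(T,rt,115))
print("bottom basket", atz(S,zs(300,392),0), )
L,Rr=atz(T,zt(330,488),72),atz(T,zt(432,490),72); print("shoulders",L,Rr,L-Rr,(L+Rr)/2)
print("fin top", tri([T,S],[zt(535,60),zs(663,92)]), "fin base z139",atz(T,zt(535,120),139))
print("rail stops",atz(T,zt(47,163),120),atz(T,zt(735,100),120))
a=atz(T,zt(43,122),129);b=atz(T,zt(733,57),129);print("far top corners",a,b,a-b,np.linalg.norm(a-b),np.arctan2(-(a-b)[0],(a-b)[1]))
print("hooktip",tri([T,S],[zt(543,264),zs(506,217)]),atz(T,zt(543,262),130))
print("tray corners",[atz(T,zt(*p),12) for p in [(295,247),(482,232),(493,333),(305,353)]])
print("carr top corners",[atz(T,zt(*p),139) for p in [(473,68),(579,58),(582,157),(481,167)]])
print("vial",atz(T,zt(697,518),50),"bottle",atz(T,(159,217),93),"timer",atz(T,(229,267),21))
print("cams",ray(T,(0,0))[0],ray(S,(0,0))[0])
E
```

```text
[252.4 216.7] 25 [239.4 210.4] 96
tab [382.6 285.8 106.7] [383.2 285.9 107. ] [382.2 286.  115. ]
bottom basket [382.2 267.4   0. ]
shoulders [378.9 310.4  72. ] [377.2 260.8  72. ] [ 1.7 49.6  0. ] [378.  285.6  72. ]
fin top [556.3 214.6 183.7] fin base z139 [543.8 211.2 139. ]
rail stops [530.8 442.9 120. ] [558. 113. 120.]
far top corners [548.5 443.8 129. ] [576.7 114.6 129. ] [-28.2 329.2   0. ] 330.38340529541324 0.08550222196201404
hooktip [479.4 208.1 124.9] [477.3 208.6 130. ]
tray corners [array([512.7, 327.9,  12. ]), array([519.5, 229.9,  12. ]), array([465.6, 225.4,  12. ]), array([456.4, 323.2,  12. ])]
carr top corners [array([569.6, 239.8, 139. ]), array([573.9, 189.5, 139. ]), array([525.6, 189.6, 139. ]), array([521.3, 237.2, 139. ])]
vial [363.8 128.8  50. ] bottle [387.2 490.5  93. ] timer [278.1 340.6  21. ]
cams [ 251.8  298.8 1166. ] [ 385.9 -500.8  457.3]
```

```bash
cat >> h.py <<'E'
from scipy.spatial.transform import Rotation as Ro
def quat(yaw,s=1):
    # tool x = s*(rail y dir), tool y = down
    x=s*np.array([-np.sin(yaw),np.cos(yaw),0]); y=np.array([0,0,-1.]); z=np.cross(x,y)
    return Ro.from_matrix(np.c_[x,y,z]).as_quat()
E
python3 - <<'E'
from bench import *
from h import *
np.set_printoptions(precision=3,suppress=True)
M=Ro.from_quat(current_ee_rot()).as_matrix(); print(M)
W=cams.camera("wrist"); o=ray(W,(0,0))[0]; print("cam in tool", M.T@(o-current_tool_pos()), "axes", np.array(W["R"])@M)
for s in (1,-1):
  for p,y in [((383,286,230),-.03),((383,286,91),-.03),((460,205,150),.085),((553,214,146),.085),((546,285,146),.085),((553,214,260),.085)]:
    q=robot.ik(np.array(p),quat(y,s)); print(s,p,q)
E
```

```text
[[ 0.326 -0.     0.945]
 [-0.945  0.001  0.326]
 [-0.001 -1.     0.   ]]
cam in tool [  -0.114 -170.776   81.685] axes [[ 1.     0.     0.   ]
 [ 0.    -0.317 -0.949]
 [-0.     0.949 -0.317]]
1 (383, 286, 230) [ 0.46  -0.024  1.737 -0.     1.428 -1.081]
1 (383, 286, 91) [ 0.46   0.131  1.884 -0.     1.127 -1.081]
1 (460, 205, 150) [ 0.247  0.108  1.772 -0.     1.262 -1.409]
1 (553, 214, 146) [ 0.223  0.296  1.555 -0.     1.291 -1.432]
1 (546, 285, 146) [ 0.341  0.342  1.495 -0.     1.305 -1.315]
1 (553, 214, 260) [ 0.223  0.208  1.424 -0.     1.51  -1.432]
-1 (383, 286, 230) [ 0.46  -0.024  1.737 -0.     1.428  2.061]
-1 (383, 286, 91) [ 0.46   0.131  1.884 -0.     1.127  2.061]
-1 (460, 205, 150) [ 0.247  0.108  1.772 -0.     1.262  1.733]
-1 (553, 214, 146) [ 0.223  0.296  1.555 -0.     1.291  1.709]
-1 (546, 285, 146) [ 0.341  0.342  1.495 -0.     1.305  1.826]
-1 (553, 214, 260) [ 0.223  0.208  1.424 -0.     1.51   1.709]
```

Run:
```python
from bench import *
from h import *
np.set_printoptions(precision=1,suppress=True)
robot.move_pose(np.array([360,275,270]),quat(0.0))
W=cams.camera("wrist"); save("w1.png",W["img"]); print(current_time_s(),current_tool_pos(),current_ft_force())
np.savez("w1.npz",**W)
```

```text
3.3 [360.4 274.5 269.9] [-0.7 -0.1  0. ]
```

View pics/w1.png

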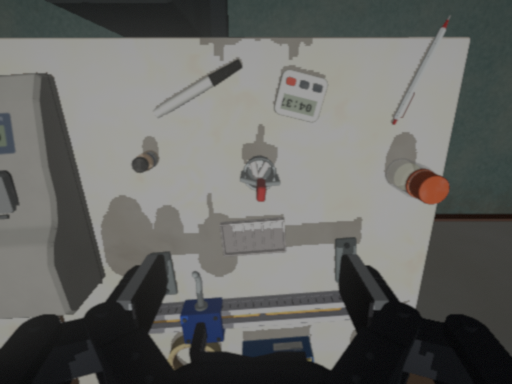

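Wrist view: basket tab at (261,190), hook tip at (196,274), carriage at (203,318), and clear space around the basket.

Run:
```python
import cv2
t=cv2.imread("pics/w1.png")
cv2.imwrite("pics/z3.png",cv2.resize(t[145:215,220:300],None,fx=8,fy=8,interpolation=cv2.INTER_CUBIC))
cv2.imwrite("pics/z4.png",cv2.resize(t[215:365,150:350],None,fx=4,fy=4,interpolation=cv2.INTER_CUBIC))
```

```text
(no output)
```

View pics/z3.png

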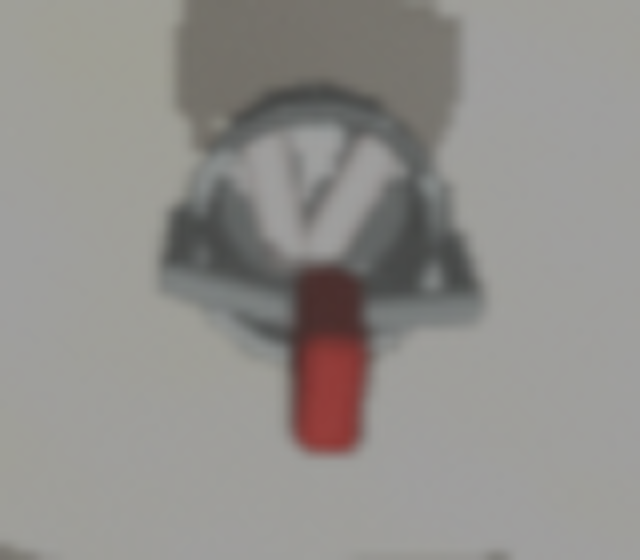

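View pics/z4.png

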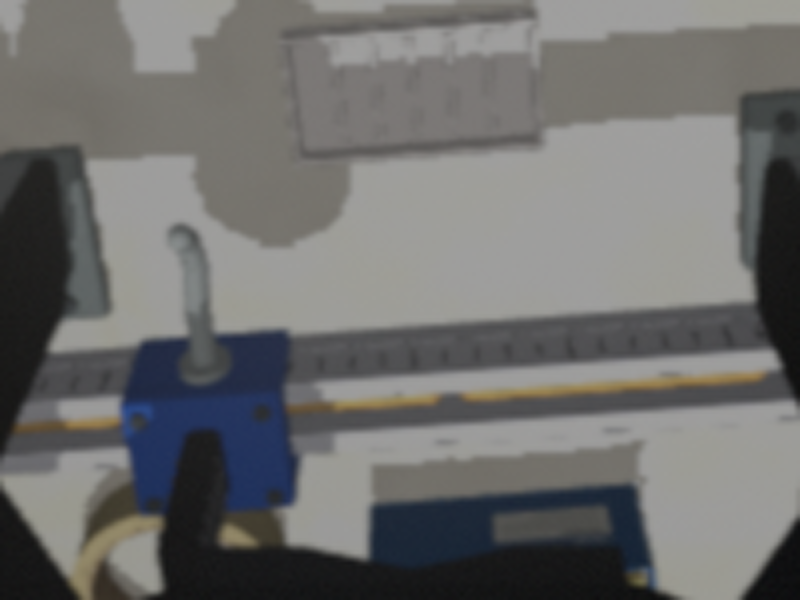

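Run:
```python
from h import *
np.set_printoptions(precision=1,suppress=True)
W=dict(np.load("w1.npz"))
a=lambda x,y:(220+x/8-.45,145+y/8-.45); b=lambda x,y:(150+x/4-.4,215+y/4-.4)
print("tabtop",atz(W,a(329,393),127))
print("tab corners",[atz(W,a(*p),127) for p in [(298,335),(366,335),(362,450),(296,447)]])
L,R=atz(W,a(168,277),74),atz(W,a(478,312),74);print("shoulders",R,L,R-L,(R+L)/2,np.arctan2(-(R-L)[0],(R-L)[1]))
print("hook tip",atz(W,b(182,240),130))
print("carr",[atz(W,b(*p),139) for p in [(125,405),(290,393),(295,500),(137,510)]])
print("rod root",atz(W,b(205,360),120))
print("gap",atz(W,b(452,398),125))
print("tray",[atz(W,b(*p),12) for p in [(283,37),(537,12),(540,143),(302,158)]])
print("strip ends",atz(W,b(765,377),125))
```

```text
tabtop [380.7 284.  127. ]
tab corners [array([372.4, 279.7, 127. ]), array([372.4, 288.9, 127. ]), array([388.9, 288.6, 127. ]), array([388.5, 279.5, 127. ])]
shoulders [384.4 308.9  74. ] [378.6 260.1  74. ] [ 5.8 48.9  0. ] [381.5 284.5  74. ] -0.11725908974961131
hook tip [480.6 206.8 130. ]
carr [array([532.5, 188. , 139. ]), array([528.1, 238.2, 139. ]), array([568.6, 238.5, 139. ]), array([572.4, 188.8, 139. ])]
rod root [531.  209.3 120. ]
gap [541.6 287.7 125. ]
tray [array([466.6, 225.5,  12. ]), array([456.3, 323.2,  12. ]), array([512.5, 326.2,  12. ]), array([519.2, 231.3,  12. ])]
strip ends [533.7 386.1 125. ]
```

Run:
```python
from bench import *
from h import *
np.set_printoptions(precision=1,suppress=True)
q=quat(-.07); p=np.array([382,284.7,0])
robot.command_gripper(0.5,40)
robot.move_pose(p+[0,0,160],q)
robot.move_linear(p+[0,0,92],velocity=70)
f0=np.array(current_ft_force())
robot.command_gripper(0.0,40)
print(current_width()*85,f0,current_ft_force())
robot.move_linear(p+[0,0,152],velocity=70)
W=cams.camera("wrist");S=cams.camera("side"); save("w2.png",W["img"]);save("s2.png",S["img"],(170,165,360,305),4.2)
np.savez("s2.npz",**S)
print(current_time_s(),current_tool_pos(),current_ft_force(),current_width()*85)
```

```text
8.342324932547799 [-0.3 -0.7 -0.1] [ 0.3 -0.4  2.2]
6.95 [381.5 284.4 151.3] [-0.2 -0.1 -1.6] 8.316804282269777
```

View pics/w2.png

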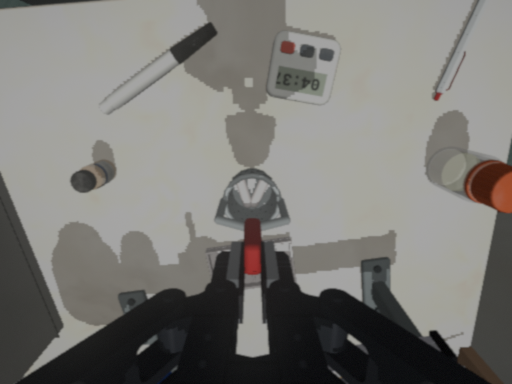

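View pics/s2.png

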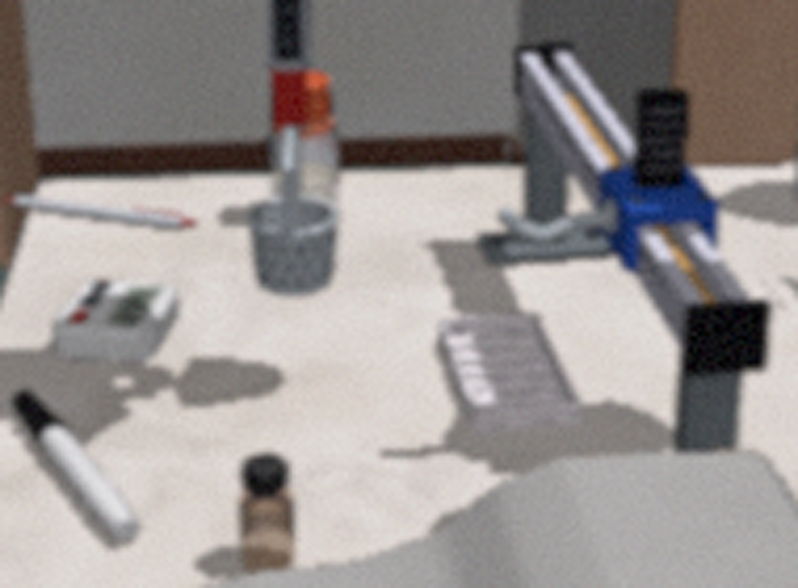

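Run:
```python
from h import *
np.set_printoptions(precision=1,suppress=True)
S=dict(np.load("s2.npz"))
z=lambda X:(proj(S,X)-[170,165]+.4)*4.2
for n,X in dict(tcp=(381.5,284.4,151.3),grasp=(381.5,284.4,170.3),fingeredge=(381.5,275,151.3),und=(381.5,284.4,60),rimfront=(381.5,284.4,96),peak=(381.5,284.4,146),tabbot=(381.5,279,147),tabtop=(381.5,279,187)).items(): print(n,z(X))
print([z((381.5,284.4,h)) for h in (0,36,87,127)])
```

```text
tcp [290. 112.]
grasp [288.8  76.5]
fingeredge [290.1 118.9]
und [295.1 275. ]
rimfront [293.1 212.2]
peak [290.3 121.8]
tabbot [290.3 124. ]
tabtop [287.9  48.3]
[array([298.3, 375.5]), array([296.4, 315.8]), array([293.6, 228.1]), array([291.4, 156.7])]
```

Run:
```python
from h import *
S=dict(np.load("s2.npz")); save("s2b.png",S["img"],(215,130,265,220),6.5)
import cv2
im=cv2.imread("pics/w2.png"); cv2.imwrite("pics/w2b.png",cv2.resize(im[180:330,190:320],None,fx=4,fy=4,interpolation=cv2.INTER_CUBIC))
```

```text
(no output)
```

View pics/s2b.png

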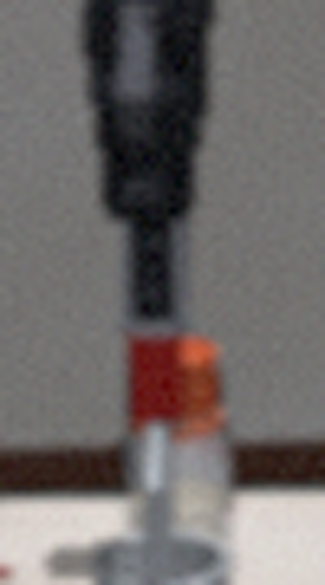

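View pics/w2b.png

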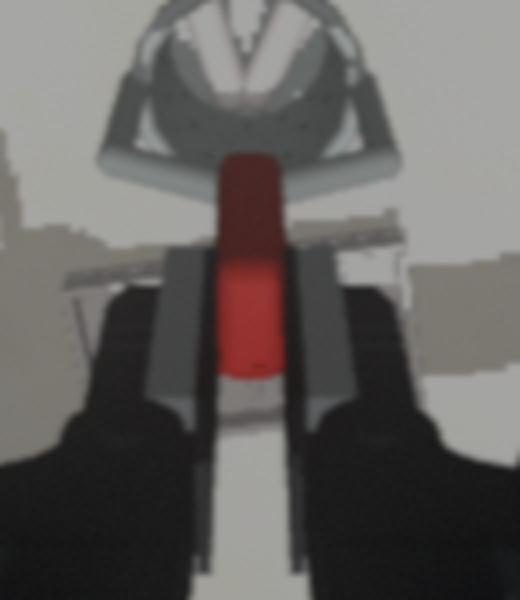

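Run:
```python
from bench import *
from h import *
np.set_printoptions(precision=1,suppress=True)
W=cams.camera("wrist");M=Ro.from_quat(current_ee_rot()).as_matrix();p=np.array(current_tool_pos())
f=lambda X:(proj(W,p+M@np.array(X,float))-[190,180]+.4)*4
for back in (0,5,10,19,24,30):
    print("finger -x edge back",back,f((5,-back,11)),f((-5,-back,11)),"+x edge",f((-5,-back,-11)))
for h in (87,127): print("tab",h,[f((sx*5,-(h-92+0),sz*9)) for sx in(-1,1) for sz in (1,-1)])
print(current_time_s(),current_ft_force(),current_width())
```

```text
finger -x edge back 0 [281.9 149.2] [216.4 149.2] +x edge [217.6 278.1]
finger -x edge back 5 [282.8 162. ] [215.5 161.9] +x edge [216.7 293.7]
finger -x edge back 10 [283.7 175.4] [214.6 175.4] +x edge [215.9 310. ]
finger -x edge back 19 [285.4 201.6] [212.7 201.6] +x edge [214.2 341.8]
finger -x edge back 24 [286.4 217.3] [211.6 217.3] +x edge [213.2 360.8]
finger -x edge back 30 [287.7 237.5] [210.2 237.5] +x edge [211.9 385.1]
tab 87 [array([217.3, 148.9]), array([218.3, 252.2]), array([281. , 148.9]), array([280.1, 252.2])]
tab 127 [array([209.1, 269.7]), array([210.6, 393.5]), array([288.8, 269.8]), array([287.3, 393.6])]
7.0 [-0.1 -0.4 -2. ] 0.09503068964380036
```

Run:
```python
from h import *
np.set_printoptions(precision=1,suppress=True)
W=dict(np.load("w1.npz"));M=Ro.from_quat(quat(0)).as_matrix();p=np.array([360.4,274.5,269.9])
f=lambda X:(proj(W,p+M@np.array(X,float)))
for b in (0,13,20,30,40,50): print(b,f((42.5,-b,11)),f((-42.5,-b,11)),f((42.5,-b,-11)))
save("w1f.png",W["img"],(100,220,420,384),2.5)
```

```text
0 [321.4 216.7] [182.2 216.8] [319.  248.9]
13 [326.4 225.3] [177.2 225.4] [323.6 259.4]
20 [329.4 230.5] [174.1 230.6] [326.3 265.7]
30 [334.1 238.7] [169.4 238.8] [330.6 275.6]
40 [339.4 247.9] [164.  248.1] [335.5 286.7]
50 [345.4 258.5] [157.9 258.6] [341.  299.3]
```

View pics/w1f.png

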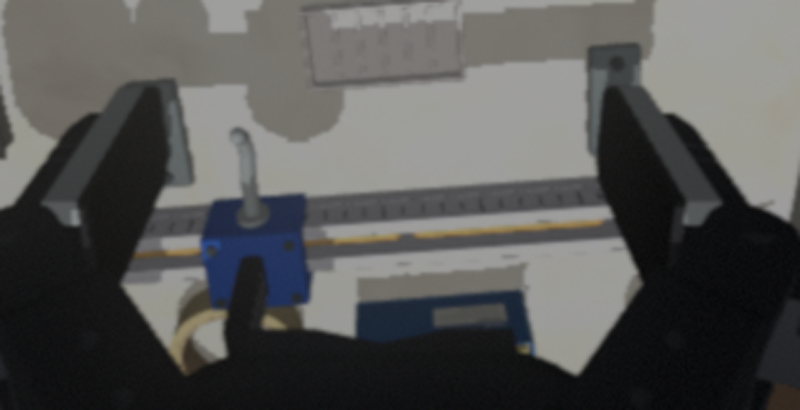

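The tab is held squarely and the basket is upright. Both views show the fingers gripping nearer the top of the tab than the TCP reading suggests. The hold is stable, so I'll go to the pre-hook pose and check it there.

Run:
```python
from bench import *
from h import *
np.set_printoptions(precision=1,suppress=True)
xr=np.array([np.cos(.085),np.sin(.085),0]); seat=np.array([498,209.4,0])
q=quat(.085)
pre=seat-50*xr; pre[2]=153
robot.move_linear(pre,rot=q,velocity=90)
W=cams.camera("wrist");S=cams.camera("side");T=cams.camera("top")
save("w3.png",W["img"]);save("s3.png",S["img"],(210,140,360,260),5.2);save("t3.png",T["img"],(220,110,330,220),5.4)
np.savez("s3.npz",**S);np.savez("t3.npz",**T);np.savez("w3.npz",**W)
print(current_time_s(),current_tool_pos(),current_ft_force(),current_width()*85)
```

```text
8.45 [447.9 205.5 153. ] [-0.1 -0.1 -1.5] 8.226195956250725
```

View pics/w3.png

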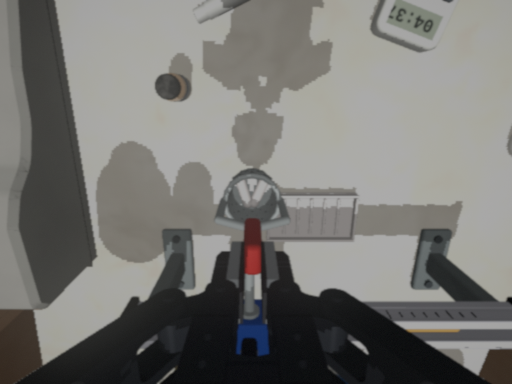

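View pics/s3.png

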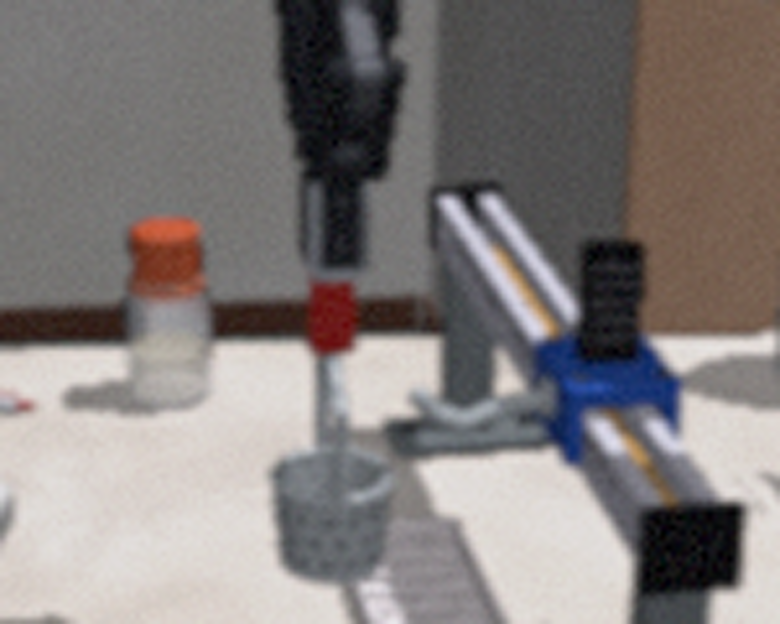

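View pics/t3.png

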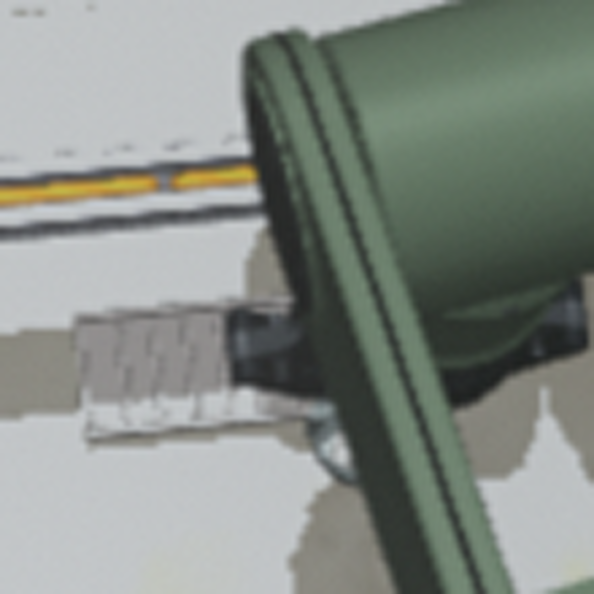

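Run:
```python
from bench import *
from h import *
np.set_printoptions(precision=1,suppress=True)
W=dict(np.load("w3.npz"))
M=Ro.from_quat(quat(.085)).as_matrix();p=np.array([447.9,205.5,153.])
for uv,z in [((249.5,313),131),((250.5,275),124),((252,312),131)]:
    X=atz(W,uv,z); print(X, M.T@(X-p))
save("w3b.png",W["img"],(215,200,300,360),3.7)
r=atz(W,(365,303),125)-atz(W,(505,305),125); print(r, np.arctan2(r[0],-r[1]))
S=dict(np.load("s3.npz")); z=lambda X:(proj(S,X)-[210,140]+.4)*5.2
print("und",z((447.9,205.5,61)),"tabbot",z((447.9,205.5,148)),"tip",z((477.5,207.6,132)),"tab axis top",z((447.9,205.5,188)))
```

```text
[525.8 210.2 131. ] [ -1.9  22.  -78. ]
[496.5 208.5 124. ] [ -1.1  29.  -48.7]
[524.7 212.1 131. ] [  0.   22.  -77.1]
[   7.6 -110.4    0. ] 0.06834560291290896
und [330.7 555. ] tabbot [331.2 348.8] tip [409.1 383.2] tab axis top [331.4 248.2]
```

View pics/w3b.png

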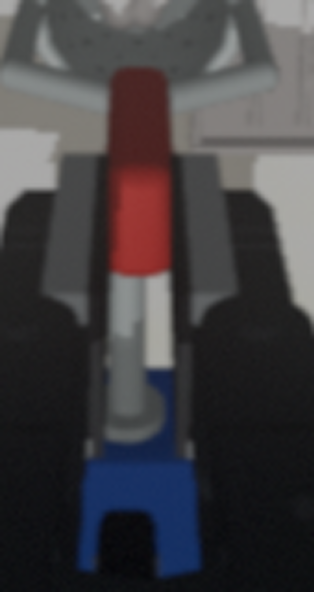

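Run:
```python
from bench import *
from h import *
np.set_printoptions(precision=1,suppress=True)
seat=np.array([500,208,0.])
robot.move_linear(seat+[0,0,153],velocity=50)
f0=np.array(current_ft_force()); print("adv",f0,current_tool_pos())
robot.move_linear(seat+[0,0,134],velocity=50)
print("low",current_ft_force())
for z in np.arange(133,122,-1.):
    robot.move_linear(seat+[0,0,z],velocity=20)
    f=np.array(current_ft_force()); print(z,f)
    if f[2]-f0[2]>1.5: break
S=cams.camera("side");W=cams.camera("wrist");save("s4.png",S["img"],(230,140,360,260),5);save("w4.png",W["img"],(190,160,330,384),2.6)
print(current_time_s())
```

```text
adv [-0.1  0.2 -0. ] [499.6 208.  152.9]
low [ 0.3  0.  -0.9]
133.0 [-1.2  0.5 -1.2]
132.0 [-0.3  0.5 -1.5]
131.0 [-1.  -0.2  2.5]
11.025
```

View pics/s4.png

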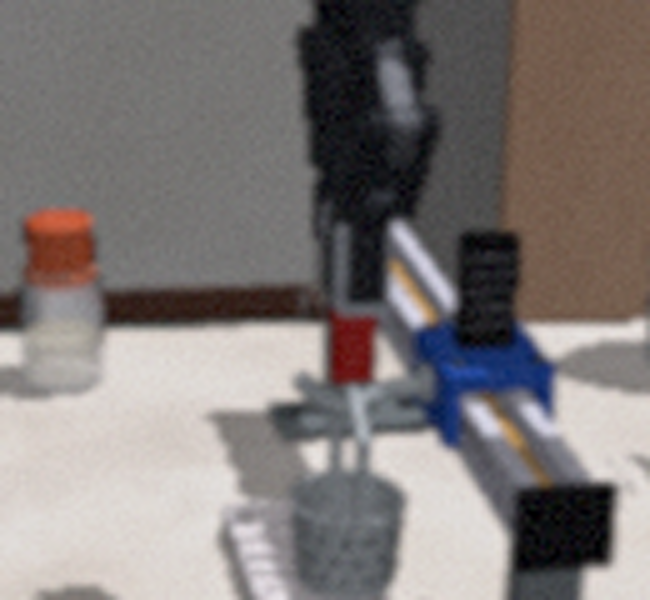

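View pics/w4.png

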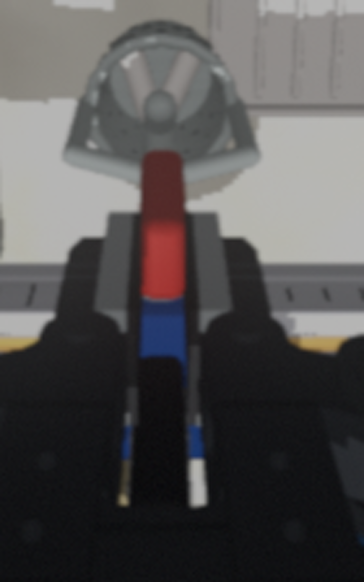

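The bail sits over the dip, contact is felt, and the hook tip shows through the bail. I'll release it and check.

Run:
```python
from bench import *
from h import *
np.set_printoptions(precision=1,suppress=True)
robot.command_gripper(0.4,40)
robot.wait(0.3)
p=np.array([500,208,131.]); print(current_ft_force(),current_tool_pos(),current_width())
robot.move_linear(p+[0,0,35],velocity=50)
S=cams.camera("side");save("s5.png",S["img"],(230,140,360,260),5)
robot.move_linear(p+[0,0,95],velocity=80)
W=cams.camera("wrist");save("w5.png",W["img"]);np.savez("w5.npz",**W,p=current_tool_pos(),q=current_ee_rot())
print(current_time_s(),current_ft_force())
```

```text
[0.3 0.1 0.3] [500.  208.  130.9] 0.4020431791507945
13.5417 [-0.3  0.8  0.1]
```

View pics/s5.png

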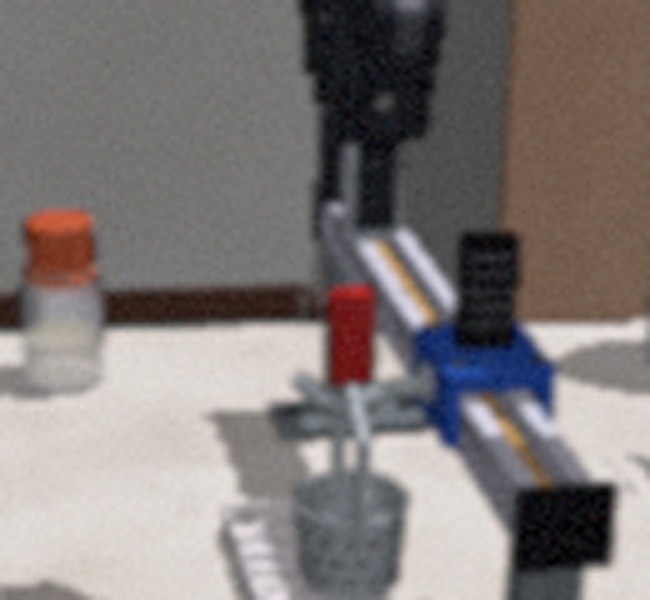

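View pics/w5.png

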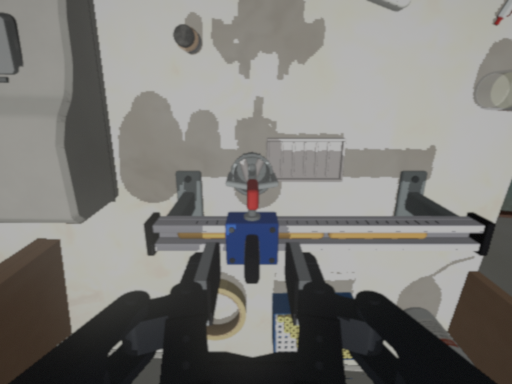

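The basket hangs upright on the hook. Next I measure the fin in this wrist picture.

Run:
```python
import cv2
t=cv2.imread("pics/w5.png")
cv2.imwrite("pics/z5.png",cv2.resize(t[145:295,180:330],None,fx=5,fy=5,interpolation=cv2.INTER_CUBIC)[:, :])
```

```text
(no output)
```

View pics/z5.png

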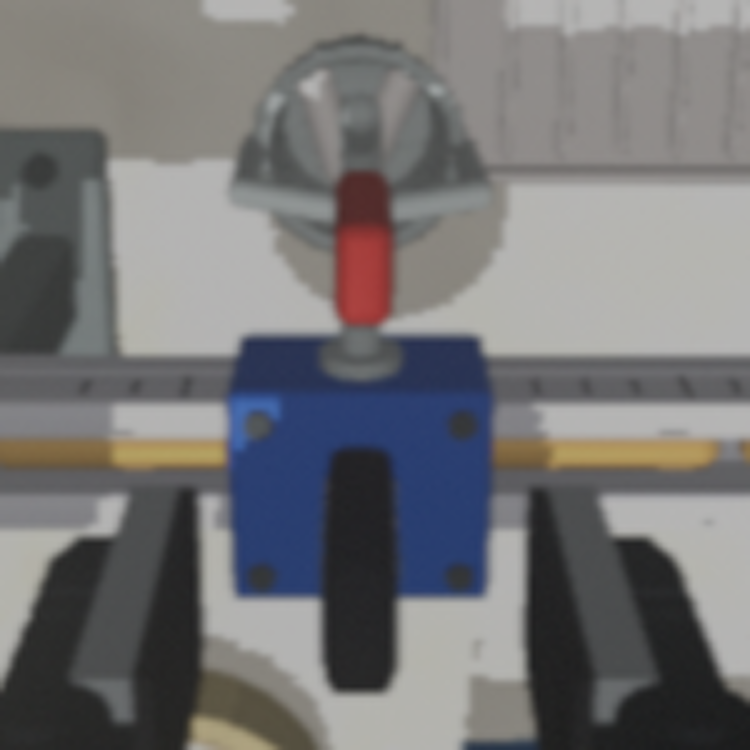

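Run:
```python
from h import *
np.set_printoptions(precision=1,suppress=True)
d=dict(np.load("w5.npz")); M=Ro.from_quat(d["q"]).as_matrix(); p=d["p"]; print(p)
b=lambda x,y:(180+x/5-.4,145+y/5-.4)
def s(n,x,y,z):
    X=atz(d,b(x,y),z); print(n,X,"tool",M.T@(X-p)); return X
c=[s("c",*q,139) for q in [(230,397),(490,395),(487,597),(237,597)]]
print(np.mean(c,0))
a=s("finfront base",361,450,139); e=s("fin top far",363,690,186)
xr=np.array([np.cos(.085),np.sin(.085),0]); print(a+12*xr, e-12*xr)
```

```text
[499.4 207.9 225.2]
c [533.  186.2 139. ] tool [-24.4  86.1 -31.8]
c [528.5 234.2 139. ] tool [ 23.8  86.1 -31.4]
c [570.9 238.3 139. ] tool [ 24.3  86.  -73.9]
c [575. 190. 139.] tool [-24.2  86.  -73.9]
[551.9 212.2 139. ]
finfront base [541.7 211.3 139. ] tool [ -0.1  86.1 -42.6]
fin top far [562.  213.4 186. ] tool [  0.2  39.1 -62.9]
[553.7 212.3 139. ] [550.  212.4 186. ]
```

Run:
```python
from bench import *
from h import *
np.set_printoptions(precision=2,suppress=True)
fin=np.array([552,212.3,0.])
robot.move_linear(fin+[0,0,215],rot=quat(.085),velocity=100)
robot.move_linear(fin+[0,0,155],velocity=70)
print(current_ft_force())
robot.move_linear(fin+[0,0,144.5],velocity=30)
print(current_ft_force(),current_tool_pos())
robot.command_gripper(0.0,50)
robot.wait(.3)
print(current_ft_force(),current_tool_pos(),current_width()*85,current_time_s())
S=cams.camera("side");W=cams.camera("wrist");save("s6.png",S["img"],(230,140,360,260),5);save("w6.png",W["img"],(150,100,350,384),2)
```

```text
[ 0.52 -0.45  0.31]
[-0.11  0.1   0.44] [551.79 212.23 144.18]
[-0.06 -1.18  2.48] [552.16 212.23 144.85] 10.694483546749055 16.3583
```

View pics/s6.png

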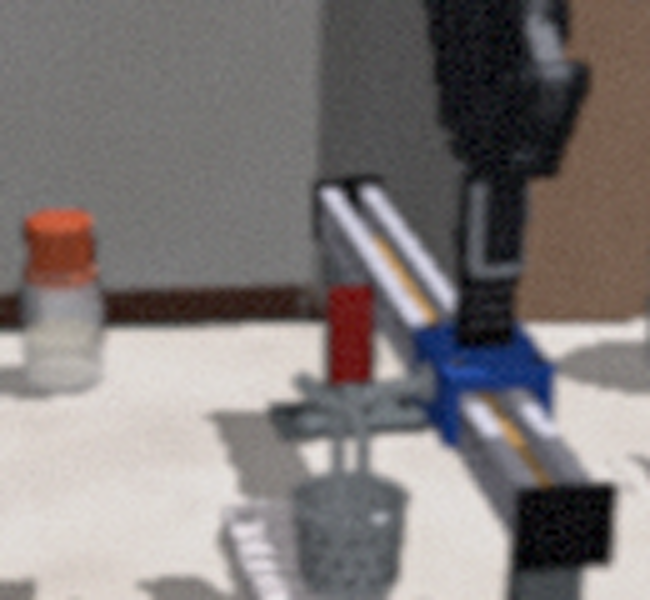

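View pics/w6.png

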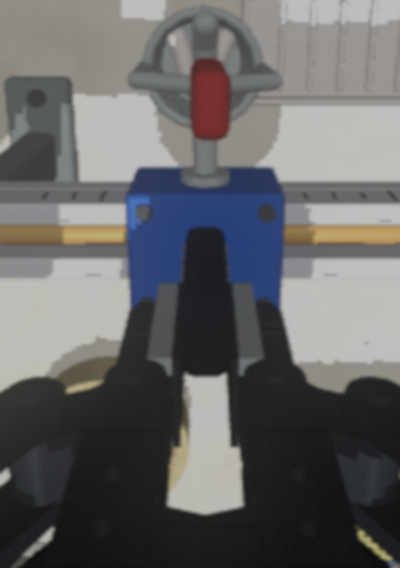

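```bash
cat > slide.py <<'E'
from bench import *
from h import *
np.set_printoptions(precision=2,suppress=True)
base=np.array([552,212.3,144.5]); yr=np.array([-np.sin(.085),np.cos(.085),0]); xr=np.array([np.cos(.085),np.sin(.085),0])
def rd(n=3):
    fs=[]
    for _ in range(n): fs.append(current_ft_force()); robot.wait(.02)
    f=np.mean(fs,0); p=(np.array(current_tool_pos())-base)@yr
    return p,f@yr,f@xr,f[2]
def go(d,v): robot.move_linear(base+yr*d,velocity=v)
E
python3 - <<'E'
from slide import *
print(np.array(rd()))
for d,v in [(15,20),(30,25),(44,25)]:
    go(d,v); print(d,np.array(rd()),current_width()*85)
print(current_time_s())
d=44;seen=False
while d<84:
    d+=1.5 if not seen else .75; go(d,10); r=np.array(rd()); print(d,r)
    if r[1]>2: seen=True
    if seen and r[1]<-3: break
    if abs(r[1])>9 or abs(r[2])>15: print("stop");break
print(current_time_s(),current_width()*85)
E
```

```text
[-0.1  -1.25 -0.42  3.2 ]
15 [15.52 -1.66 -1.48  4.97] 10.328686728186252
30 [30.63 -1.76 -1.57  5.33] 10.48371429519777
44 [44.59 -1.61 -1.02  5.34] 10.489164305483879
19.0167
45.5 [45.91 -2.18 -0.87  5.45]
47.0 [47.37 -2.53 -1.77  5.13]
48.5 [48.85 -2.13 -1.74  5.47]
50.0 [50.36 -1.96 -1.05  4.76]
51.5 [51.88 -1.73 -1.26  5.46]
53.0 [53.36 -2.31 -1.31  4.79]
54.5 [54.88 -2.17 -1.46  4.69]
56.0 [56.35 -1.8  -1.38  5.09]
57.5 [57.87 -2.61 -1.75  5.25]
59.0 [59.34 -1.91 -1.56  5.21]
60.5 [60.86 -1.45 -1.29  5.34]
62.0 [62.38 -1.91 -1.12  5.28]
63.5 [63.88 -1.85 -1.02  5.34]
65.0 [65.35 -1.68 -1.87  5.67]
66.5 [66.89 -2.11 -1.23  5.28]
68.0 [68.55 -1.81 -1.37  5.15]
69.5 [70.72  1.26 -1.38  5.61]
71.0 [72.27  3.01 -1.28  4.99]
71.75 [73.28  5.07 -0.35  5.03]
72.5 [73.77  4.96 -0.71  4.93]
73.25 [74.67  4.68 -0.37  5.03]
74.0 [74.79  3.44 -1.02  5.53]
74.75 [74.89  1.72 -1.18  5.42]
75.5 [74.96  1.39 -1.34  5.83]
76.25 [75.04 -1.09 -1.54  6.31]
77.0 [75.14 -2.45 -1.64  6.68]
77.75 [75.21 -4.2  -1.78  7.63]
28.0167 10.00481158995913
```

Run:
```python
from slide import *
for d in (76.5,75.6,75.2):
    go(d,8); robot.wait(.2); print(d,np.array(rd(5)))
robot.wait(1.5)
S=cams.camera("side");W=cams.camera("wrist");robot.wait(.35);S2=cams.camera("side");T=cams.camera("top")
save("s7.png",S["img"],(200,140,330,260),5);save("w7.png",W["img"],(150,100,350,384),2);save("t7.png",T["img"],(170,100,340,230),4.6)
print(np.abs(S["img"][150:260,220:300].astype(int)-S2["img"][150:260,220:300]).mean())
print(np.array(rd(5)),current_time_s(),current_width()*85)
```

```text
76.5 [75.2  -1.09 -1.62  6.57]
75.6 [75.08  0.82 -1.39  6.12]
75.2 [75.05  1.46 -1.1   6.13]
2.648030303030303
[75.08  1.73 -1.39  6.18] 31.8167 10.26961793389053
```

View pics/s7.png

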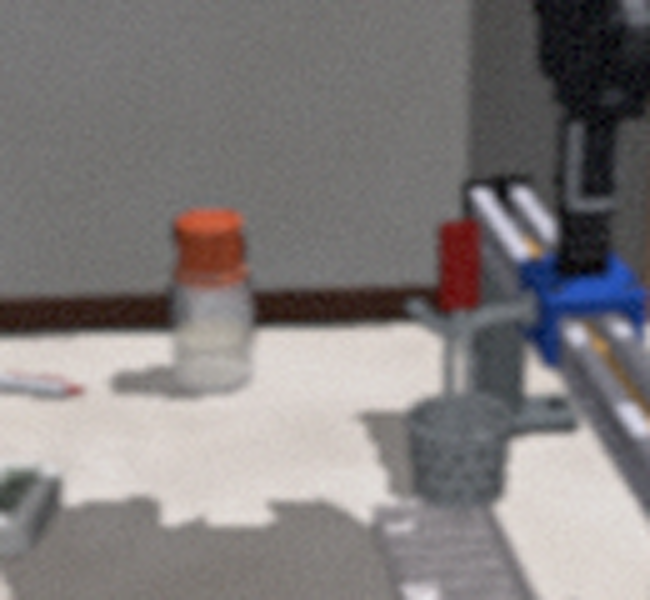

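View pics/w7.png

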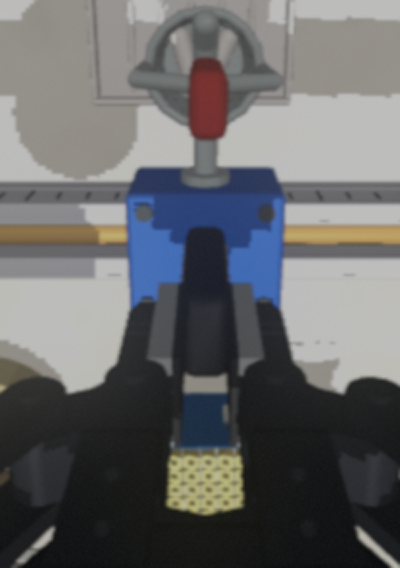

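View pics/t7.png

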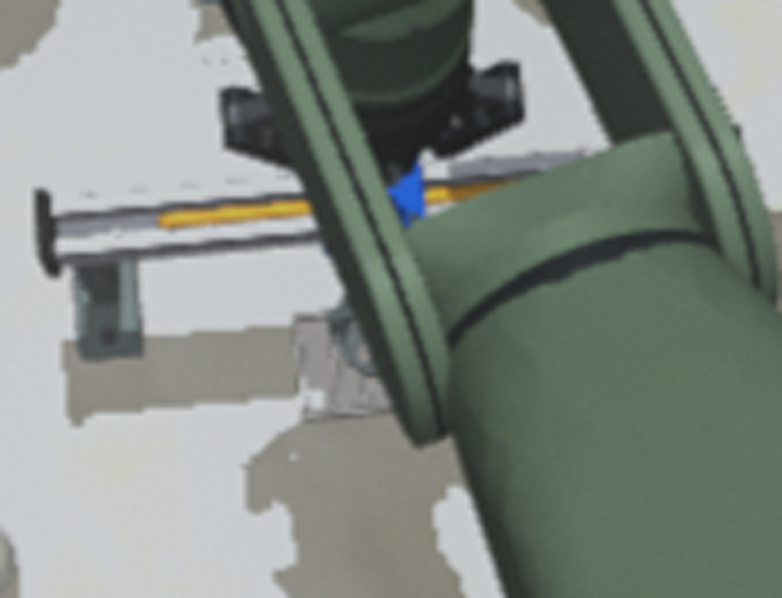

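Run:
```python
from slide import *
go(75.95,8); robot.wait(1.0); print(np.array(rd(5)))
fr=[]
for _ in range(5): fr.append(cams.camera("side")["img"].astype(int)); robot.wait(.1)
print("basket",[round(np.abs(fr[i]-fr[0])[190:245,280:300].mean(),2) for i in range(1,5)],"bg",[round(np.abs(fr[i]-fr[0])[150:190,220:270].mean(),2) for i in range(1,5)])
print(np.array(rd(5)),current_width()*85,current_time_s(),np.abs(current_joint_velocities()).max())
robot.sign_off()
```

```text
[75.07 -0.61 -1.37  6.29]
basket [np.float64(2.99), np.float64(2.79), np.float64(2.93), np.float64(2.92)] bg [np.float64(2.72), np.float64(2.69), np.float64(2.71), np.float64(2.71)]
[75.05  0.27 -1.35  6.83] 10.780377957038787 33.9833 0.0024682888757440818
the job is handed in; nothing more can be done
```

I hung the basket by its bail on the carriage hook and let go of it. I then gripped the fin and slid the carriage left until the ball clicked into the notch. I handed in at about 34 s, still holding the fin.

**Notch:** the carriage moved about 75 mm. The force along the rail went from about -2 N (friction) to +5 N (pull-in), then to -4 N (pull-back) while the carriage stayed within about 0.5 mm. I eased the hand back until that force was about 0 N. The position agrees with the grey gap seen in the rail's strip, 76 mm along. The hook is about 8 mm past the tray's measured middle, within the 12 mm allowed.

**Basket:** the last side and wrist pictures show it upright on the hook, clear over the tray. Five side pictures over about half a second differed by little more than image noise (2.9 against 2.7 for the background), so it is steady. The bystanders were not touched.

**Checks that disagreed:**
- In the pictures the fingers end roughly 25–30 mm behind the reported TCP. The tab and the fin were therefore gripped nearer their tops than planned; both holds were firm.
- The bail touched the hook 2 mm higher than computed.
- A steady upward force of about 6 N remained on the tool while it held the fin.

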